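# Open the fume-extraction damper by two divisions

### The arm

A 6-joint arm with a two-finger parallel gripper is mounted at the origin on a cart in front of the work surface, level with it; the furniture and walls round the work are solid. World frame = base frame: x ahead of the robot, y to its left, z up, the work surface at z = 0. Lengths are in m, angles in rad, forces in N, time in s.
With the tool pointing down it reaches from about 0.425 to 0.95 m from the base axis. Payload 3.5 kg.
Tool frame: the origin (TCP) lies between the finger pads; the fingertips stand 19 mm ahead of it and the grasp point (between the pads) is the TCP; z points along the fingers, y is the line along which they close (so a half turn about z gives the same grasp; the last joint's range is limited). The gripper opens to 85 mm and grips with 20 to 120 N. Pads are 22 mm wide; open, the fingers measure 114 mm over their backs; the gripper's body (76 mm by 85 mm) begins 54 mm behind the grasp point. The pads swing forward as they close: fully open they stand 13 mm farther back than shut.
Start: joints at [1.026, 0.286, 1.577, -0, 1.279, -0.15], TCP at [0.26, 0.623, 0.25] pointing down, gripper open.
Joint ranges: [-2.77, 2.77], [-0.9, 2.22], [0.21, 2.48], [-1.53, 4.67], [0.24, 2.81], [-2.84, 2.84]. Speed limits (rad/s): [2.79, 2.79, 3.14, 3.14, 3.14, 3.14].

### API

Orientations are given as a rotation vector (axis times angle).
In Python, from workcell import robot gives the robot as it stands.
- The arm moves only by the tool arm_command, never from a script. Its argument "motion" is a list that holds one entry, the list of rows, each a list of 5 numbers: the shift along the tool's x, y, z as a fraction of full scale, then the turn about the tool's z as a fraction of full scale, then the opening, from -1 (shut) to 1 (fully open), so that 0 is half open. A call has 1 to 5 rows; each row shifts and turns the commanded pose from where the row before left it, along the tool's axes as they then stand; what a row does not reach is not made up. Full scale, the value 1, is 2.5 cm for a shift and 0.1 rad for a turn. A row lasts 1/12 s, in which the tool goes at most 41.7 mm and 7.16 degrees, less where a joint would pass 70% of its speed; a pose out of reach is approached as far as the arm can. A call with a number of a shift or a turn outside -1 to 1 is refused whole. A call with a gripper value outside its range is refused whole. The fingers move at their own pace and stop on an object; the grip force is fixed at half the most. Time passes only in rows, so rows that do not move let the fingers close. It gives the time, the measured TCP pose, the force, the opening and the grip force at its end, in the units of the state.
- robot.state(): the state, without advancing time (a new reading comes with each control period).
- robot.get_image(name): name is "scene" or "top"; returns (picture, depth): 420x560x3 uint8, red, green, blue; 420x560 float32, m along the optical axis (not along the pixel's ray), 0 where there is no reading.
- robot.calibration(name): a dict with "fx", "fy", "cx", "cy" (pixels), "xyz" and "rotation" of the camera in the world. Camera axes: x right, y up, looking along -z (the intrinsics and any distortion apply to the point x, -y, -z); pixel columns grow to the right and rows downward; lengths in m; the calibration is good to about 2 mm. A picture is of the moment at which its call begins. calibration takes no time and is no camera call.
- robot.sign_off(): hands the job in; it is judged then, once.
The state is a dict: "clock": time; "joint_positions": joint angles; "qd": joint speeds; "joint_efforts": joint torques, N m; "position": TCP position; "orientation": TCP orientation; "force": force on the tool from outside, world axes, zero at the start; "wrist_torque": the same for the moment, N m; "finger_gap": finger opening in m; "grasp_force": force on a finger pad.
Only numpy, scipy, OpenCV 4.12 (cv2) and the standard library are available. Lean on these libraries where they do the work, as an engineer would, in place of code of your own. Each camera call takes 0.05 s, during which the arm holds its last target. There are 200 camera calls.

### The job

Open the fume-extraction damper (the larger valve, with the scale) by two more divisions: its handwheel has play, so turn it clockwise until the pointer just begins to move, and only from there count the two divisions (40 degrees of pointer travel from where the pointer stood). Stop there without running past, let go, and leave the small stop valve's wheel as it is.

Things in the scene. Friction and masses are not known exactly. Their poses are not given: they have to be found in the camera images.
- wheel_center (a point): centre (on the upright axis, mid-height of the rim) of the damper's black dished handwheel: solid disc, 52 mm diameter, 16 mm thick; grip across the rim from above, any yaw. Housing: round, grey, 152 mm across (foot 170), flat top 42 mm below the wheel's underside. Clockwise from above opens; about 0.12 N m; stays as left. Play on the stem 0.65 rad in all, 0.05 to 0.65 of it left at the start
- pointer (a joint): damper stem angle, rad, growing clockwise from above as it opens; stops at 0 and 1.6, starts at 0 to 0.45. It carries a dark 112 mm disc with a white pointer line, flush in the housing's top; the fixed ring round it has five black marks 20 degrees apart, at 0, 0.349, 0.698, 1.047, 1.396 rad. Moves only with the wheel once the play is taken up, then one to one
- pointer_tip (a point): outer end of the white pointer line, on the disc's top, 52 mm from the wheel's axis and 58 mm above the bench
- stop_wheel_mark (a point): white mark on the rim of the small stop valve's wheel, 16.5 mm from its axis, 67 mm above the bench. That wheel is black, 42 mm diameter, 54 to 67 mm above the bench, on a 70 mm square grey block without a scale; it turns easily and must not be turned

How it is judged:
By the outcome, as a careful person would: the job done as asked, in the order asked, and still so for the second after the job is handed in, with the robot touching nothing.
It also fails if it takes over 32 s, if anything falls off the work surface, if the arm or the gripper's body presses on something with over 40 N, if the wrist force passes 120 N, or if a joint passes its speed limit or range.

## Working session

There is one attempt and no reset: what is moved stays moved. The work goes in short steps, Python scripts to look and compute and a tool call to move; the robot and the scene stay as the last step left them, time stands still between calls to the robot, and variables do not carry over. Pictures are saved under pics/ and viewed, at most 10 in all, crops included, and the job is handed in when it is done.

Besides the shell and the picture viewer there is one more tool, called by a JSON object that holds its "name" and its "arguments". arm_command: Moves the arm, as the interface text tells. Shift numbers are shares of 2.5 cm and turn numbers shares of 0.1 rad, none past 1 either way. Its arguments: {"type":"object","properties":{"motion":{"type":"array","items":{"type":"array","items":{"type":"array","items":{"type":"number"}}}}},"required":["motion"]}

```bash
mkdir -p pics
python3 - <<'E'
from workcell import robot
import cv2, numpy as np
print(robot.state())
for n in("top","scene"):
    im,d=robot.get_image(n); cv2.imwrite(f"pics/{n}0.png",im[:,:,::-1]); np.savez(f"{n}0.npz",im=im,d=d)
    print(robot.calibration(n))
a=cv2.imread("pics/top0.png");b=cv2.imread("pics/scene0.png")
E
```

```text
{'clock': 0.0, 'joint_positions': array([ 1.02603370e+00,  2.87165885e-01,  1.57817632e+00,  1.59052954e-05,
        1.27858757e+00, -1.49989799e-01]), 'qd': array([ 0.00171496, -0.00080949,  0.00114929, -0.00133459, -0.00020934,
       -0.0013107 ]), 'joint_efforts': array([ 5.55120241e-04, -4.05986452e+01, -2.92623925e+01, -1.58082994e-04,
        5.81327069e-03,  4.26230272e-06]), 'position': array([0.25924779, 0.62257018, 0.24894734]), 'orientation': array([-0.61593672, -3.07979319,  0.00344283]), 'force': array([0.01586888, 0.30381532, 0.29760279]), 'wrist_torque': array([ 0.02270225, -0.03318871, -0.02689877]), 'grasp_force': 0.0, 'finger_gap': 0.08531450435018162}
{'fx': 416.90603601880736, 'fy': 416.90603601880736, 'cx': 275.1095445499054, 'cy': 207.98840242339506, 'xyz': array([ 0.47452501, -0.02551353,  0.96669521]), 'rotation': array([ 0.0920768 , -0.09288753, -1.55610609])}
{'fx': 405.2827227370459, 'fy': 405.2827227370459, 'cx': 273.77736620674574, 'cy': 207.8763331216351, 'xyz': array([0.18805683, 0.3841254 , 0.75329975]), 'rotation': array([ 0.35891364, -0.85640026, -2.24834503])}
```

View pics/top0.png

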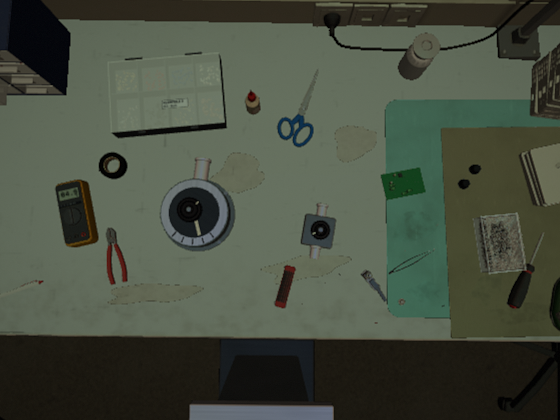

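View pics/scene0.png

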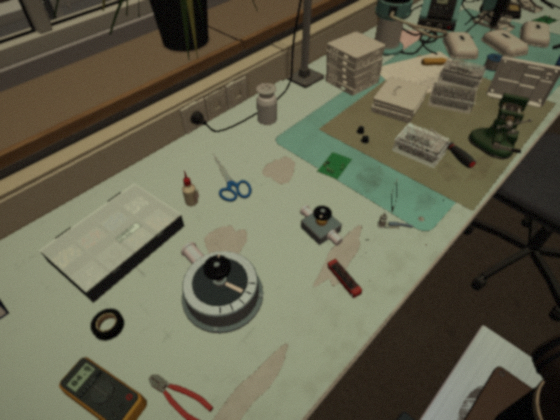

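The top view shows the damper housing centred near (198,213). Its black wheel is at about (189,209) and the white pointer line ends near (197,233). The stop valve is at (319,231). The scene view shows the wheel at (216,267). Next I'll measure these more exactly.

```bash
cat > h.py <<'E'
from workcell import robot
import cv2, numpy as np
from scipy.spatial.transform import Rotation as R
def cal(n):
    c=robot.calibration(n); return c, R.from_rotvec(c["rotation"]).as_matrix()
def ray(n,uv,z):
    c,M=cal(n); uv=np.atleast_2d(uv).astype(float)
    d=np.c_[(uv[:,0]-c["cx"])/c["fx"],-(uv[:,1]-c["cy"])/c["fy"],-np.ones(len(uv))]@M.T
    return c["xyz"]+d*((z-c["xyz"][2])/d[:,2])[:,None]
def proj(n,P):
    c,M=cal(n); q=(np.atleast_2d(P)-c["xyz"])@M
    return np.c_[c["cx"]-c["fx"]*q[:,0]/q[:,2], c["cy"]+c["fy"]*q[:,1]/q[:,2]]
E
python3 - <<'E'
from h import *
ims=[]
for n,(x,y) in (("top",(155,150)),("scene",(175,235))):
    z=np.load(n+"0.npz"); im=z["im"][y:y+105,x:x+95]
    ims.append(cv2.resize(cv2.convertScaleAbs(im,alpha=1.3),None,fx=4.2,fy=5,interpolation=cv2.INTER_CUBIC) if 0 else cv2.resize(im,(399,441),interpolation=cv2.INTER_CUBIC))
    d=z["d"]
    if n=="top": print(d[209,183],d[209,190],d[215,215],d[232,210])
cv2.imwrite("pics/crop0.png",np.hstack(ims)[:,:,::-1])
# depth segmentation to world
for n,win in (("top",(150,145,110,110)),("scene",(165,230,110,110)),("top",(295,200,50,65))):
    z=np.load(n+"0.npz"); d=z["d"]; c,M=cal(n)
    x0,y0,w,h=win; u,v=np.meshgrid(np.arange(x0,x0+w),np.arange(y0,y0+h)); dd=d[v,u]
    P=np.stack([(u-c["cx"])/c["fx"]*dd,-(v-c["cy"])/c["fy"]*dd,-dd],-1)@M.T+c["xyz"]
    for lo,hi in ((.048,.065),(.095,.13)):
        m=(P[...,2]>lo)&(P[...,2]<hi)&(dd>0); q=P[m]
        if len(q)>5:
            uv=np.c_[u[m],v[m]]
            (cx,cy),r=cv2.minEnclosingCircle(q[:,:2].astype(np.float32))
            print(n,lo,len(q),"med z",np.median(q[:,2]),"circ",cx,cy,r,"mean",q.mean(0),uv.mean(0))
E
```

```text
0.86607885 0.8569402 0.9127226 0.91204214
top 0.048 3343 med z 0.05631786045794562 circ 0.5974401235580444 0.15070828795433044 0.10012637823820114 mean [0.57681521 0.14946258 0.05612186] [195.55997607 209.65719414]
top 0.095 517 med z 0.11073140448460628 circ 0.572749674320221 0.15249347686767578 0.026570042595267296 mean [0.57187366 0.15177257 0.11051942] [189.4139265  208.88974855]
scene 0.048 3571 med z 0.05700050345010943 circ 0.5957371592521667 0.14845731854438782 0.1010308638215065 mean [0.56670455 0.15972837 0.05668555] [218.32847942 284.74516942]
scene 0.095 569 med z 0.11123629730654905 circ 0.5716687440872192 0.15261167287826538 0.02715500257909298 mean [0.56860024 0.15459157 0.11069879] [216.44815466 266.76274165]
top 0.048 127 med z 0.06287716538781252 circ 0.5364730358123779 -0.124311164021492 0.02142328955233097 mean [ 0.53568858 -0.12367046  0.06263855] [320.15748031 229.60629921]
```

View pics/crop0.png

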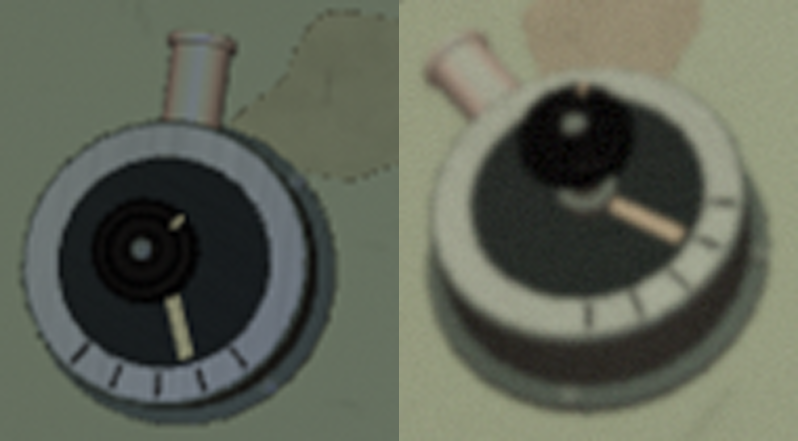

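The crop shows the pointer pointing roughly to image-bottom, between the second and third marks. The wheel has its own white rim mark at about (177,222) in the left half. Next I'll measure the pointer angle from both views.

```bash
cat >> h.py <<'E'
C=np.array([.572,.1525])
def cw(p): # world angle, growing clockwise from above
    return np.arctan2(-p[...,1],p[...,0])
def pol(n,im,c,z,r,a):
    rr,aa=np.meshgrid(r,a,indexing="ij")
    P=np.stack([c[0]+rr*np.cos(aa),c[1]-rr*np.sin(aa),np.full_like(rr,z)],-1).reshape(-1,3)
    uv=proj(n,P).astype(np.float32).reshape(*rr.shape,2)
    return cv2.remap(im,uv[...,0],uv[...,1],cv2.INTER_LINEAR)
def pointer(n,im,c,rs=np.arange(.036,.050,.001),lo=120,hi=280):
    """cw world angle (deg) of the white line on the disc, contrast; image lit relative to disc"""
    a=np.radians(np.arange(lo,hi,.5)); g=pol(n,im,c,.058,rs,a).astype(float).mean(0).mean(-1)
    w=g-np.median(g); k=np.argmax(w); s=slice(max(0,k-14),k+15); ww=np.clip(w[s]-.25*w[k],0,None)
    return np.degrees((a[s]*ww).sum()/ww.sum()), w[k]
E
python3 - <<'E'
from h import *
from scipy.optimize import least_squares
for n in("top","scene"):
    im=np.load(n+"0.npz")["im"]; c=C.copy()
    a=np.radians(np.arange(95,285,3.)); rs=np.arange(.048,.064,.0005)
    for _ in range(3):
        g=pol(n,im,c,.058,rs,a).astype(float).mean(-1); e=rs[np.argmax(np.diff(cv2.GaussianBlur(g,(1,5),0),axis=0),axis=0)]+.00025
        P=np.c_[c[0]+e*np.cos(a),c[1]-e*np.sin(a)]
        s=least_squares(lambda q:np.hypot(*(P-q[:2]).T)-q[2],[*c,.056],loss="soft_l1",f_scale=.001).x; c=s[:2]
    print(n,"disc centre",s,"pointer",pointer(n,im,c))
    a=np.radians(np.arange(120,280,.5)); g=pol(n,im,c,.058,np.arange(.064,.071,.001),a).astype(float).mean(0).mean(-1)
    from scipy.signal import find_peaks
    k,_=find_peaks(-g,prominence=12); print("marks",np.degrees(a[k]),g[k])
    a=np.radians(np.arange(-180,180,2)); g=pol(n,im,C,.114,np.arange(.020,.025,.001),a).astype(float).mean(0).mean(-1); print("wheel mark",np.degrees(a[g.argmax()]),g.max(),np.median(g))
s=robot.state(); M=R.from_rotvec(s["orientation"]).as_matrix()
print(M, (np.array([.572,.1525,.108])-s["position"])@M/.025)
E
```

```text
top disc centre [0.57170625 0.15308265 0.05545042] pointer (np.float64(165.23408601901767), np.float64(98.6))
marks [141. 161. 181. 201. 221.] [66.47619048 60.42857143 56.28571429 63.33333333 56.71428571]
wheel mark 50.0 81.44444444444444 9.694444444444445
scene disc centre [0.57019271 0.15303872 0.0550211 ] pointer (np.float64(163.25713728621568), np.float64(101.08888888888887))
marks [141.  161.  181.  201.  220.5] [106.42857143 111.52380952 117.19047619 112.19047619 106.04761905]
wheel mark 52.0 123.00000000000001 16.5
[[-9.23071810e-01  3.84626133e-01 -1.08231677e-03]
 [ 3.84627544e-01  9.23070033e-01 -1.83459658e-03]
 [ 2.93420387e-04 -2.10975322e-03 -9.99997731e-01]] [-18.77914266 -12.53505498   5.66358936]
```

{"name": "arm_command", "arguments": {"motion": [[[-1,-0.66,0,0,1],[-1,-0.66,0,0,1],[-1,-0.66,0,0,1],[-1,-0.66,0,0,1],[-1,-0.66,0,0,1]]]}}

```text
clock: 0.52
position: [0.3435, 0.4975, 0.2496]
orientation: [-0.615, -3.08, 0.002]
force: [0.3, 0.2, -0.2]
finger_gap: 0.0854
grasp_force: 0.0
```

{"name": "arm_command", "arguments": {"motion": [[[-1,-0.66,0,0,1],[-1,-0.66,0,0,1],[-1,-0.66,0,0,1],[-1,-0.66,0,0,1],[-1,-0.66,0,0,1]]]}}

```text
clock: 0.93
position: [0.4272, 0.3732, 0.2498]
orientation: [-0.616, -3.08, 0.001]
force: [0.3, 0.3, -0.3]
finger_gap: 0.085
grasp_force: 0.0
```

{"name": "arm_command", "arguments": {"motion": [[[-1,-0.66,0,0,1],[-1,-0.66,0,0,1],[-1,-0.66,0,0,1],[-1,-0.66,0,0,1],[-1,-0.66,0,0,1]]]}}

```text
clock: 1.35
position: [0.5108, 0.249, 0.2498]
orientation: [-0.616, -3.08, 0.001]
force: [0.7, 0.0, -0.0]
finger_gap: 0.0856
grasp_force: 0.0
```

{"name": "arm_command", "arguments": {"motion": [[[-1,-0.66,0,0,1],[-1,-0.66,0,0,1],[-1,-0.66,0,0,1],[0,0,0.7,0,1],[0,0,0,0,1]]]}}

```text
clock: 1.77
position: [0.5598, 0.1741, 0.2294]
orientation: [-0.62, -3.074, 0.003]
force: [-1.4, -0.2, -1.0]
finger_gap: 0.0854
grasp_force: 0.0
```

```bash
cat > rel.py <<'E'
from h import *
s=robot.state(); M=R.from_rotvec(s["orientation"]).as_matrix()
print(s["clock"],s["position"],s["joint_positions"].round(3),s["force"].round(1),s["wrist_torque"].round(3),s["finger_gap"])
print("to go",((np.array([.5713,.1527,.108])-s["position"])@M/.025).round(3))
E
python3 rel.py
```

```text
1.7667 [0.55983527 0.1740833  0.2293567 ] [ 0.128  0.114  1.817  0.     1.217 -1.045] [-1.4 -0.2 -1. ] [-0.038 -0.057 -0.019] 0.08543784166462035
to go [-0.779 -0.597  4.852]
```

{"name": "arm_command", "arguments": {"motion": [[[-0.78,-0.6,0,0,1],[0,0,0.9,0,1],[0,0,0.9,0,1],[0,0,0,0,1],[0,0,0,0,1]]]}}

```text
clock: 2.18
position: [0.5714, 0.155, 0.1862]
orientation: [-0.614, -3.076, 0.002]
force: [0.1, 0.1, 0.5]
finger_gap: 0.0852
grasp_force: 0.0
```

```bash
python3 rel.py; python3 -c "
from h import *
ims=[robot.get_image(n)[0] for n in ('top','scene')]
for n,im in zip(('top','scene'),ims): print(pointer(n,im,np.array([.5713,.1528])))
cv2.imwrite('pics/a.png',np.hstack([cv2.resize(ims[0][130:290,120:280],(400,400)),cv2.resize(ims[1][180:340,140:300],(400,400))])[:,:,::-1])"
```

```text
2.1833 [0.57136908 0.15499672 0.18623407] [ 0.094  0.168  1.839  0.     1.139 -1.083] [0.1 0.1 0.5] [ 0.029 -0.038  0.016] 0.08517195033640093
to go [-0.046 -0.08   3.129]
(np.float64(165.48637288857006), np.float64(125.84444444444446))
(np.float64(163.78543419293968), np.float64(146.3111111111111))
```

View pics/a.png

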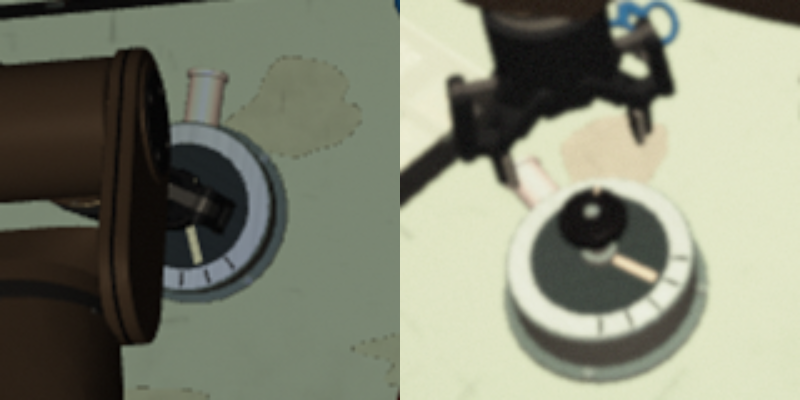

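The left crop (top view) shows the forearm hiding half the damper. The right crop (scene view) shows the pointer clear at about (632,268), with the wheel at (592,220). I'll turn the gripper back 0.5 rad before gripping so the fingers don't hide the pointer later.

{"name": "arm_command", "arguments": {"motion": [[[-0.05,-0.08,0,-1,1],[0,0,0.4,-1,1],[0,0,0.6,-1,1],[0,0,0.6,-1,1],[0,0,0.6,-1,1]]]}}

```text
clock: 2.7
position: [0.5746, 0.1528, 0.1348]
orientation: [-0.174, 3.132, 0.0]
force: [-0.3, -0.0, -0.4]
finger_gap: 0.0851
grasp_force: 0.0
```

{"name": "arm_command", "arguments": {"motion": [[[0,0,0.6,0,1],[0,0,0.2,0,1],[0,0,0,0,1],[0,0,0,0,1]]]}}

```text
clock: 3.03
position: [0.5741, 0.1525, 0.1142]
orientation: [-0.165, 3.135, 0.0]
force: [-0.3, -0.3, 0.6]
finger_gap: 0.0856
grasp_force: 0.0
```

```bash
python3 rel.py; python3 -c "
from h import *
im=robot.get_image('scene')[0]; print(pointer('scene',im,np.array([.5713,.1528])))"
```

```text
3.0333 [0.57407761 0.15249903 0.11421862] [ 0.089  0.257  1.879  0.     1.003 -1.587] [-0.3 -0.3  0.6] [ 0.028  0.01  -0.035] 0.08559959659404778
to go [0.11  0.02  0.249]
(np.float64(163.91670767731787), np.float64(144.4777777777778))
```

{"name": "arm_command", "arguments": {"motion": [[[0.1,0,0.2,0,1],[0,0,0,0,-1],[0,0,0,0,-1],[0,0,0,0,-1],[0,0,0,0,-1]]]}}

```text
clock: 3.5
position: [0.5709, 0.1527, 0.1088]
orientation: [0.164, -3.137, -0.003]
force: [-3.3, 1.6, 3.9]
finger_gap: 0.0497
grasp_force: 62.2
```

{"name": "arm_command", "arguments": {"motion": [[[0,0,0,0,-1],[0,0,0,0,-1],[0,0,0,0,-1]]]}}

```text
clock: 3.75
position: [0.5709, 0.1527, 0.1088]
orientation: [-0.165, 3.137, 0.002]
force: [-3.4, 3.3, 6.6]
finger_gap: 0.0503
grasp_force: 62.3
```

```bash
cat > look.py <<'E'
import sys
from h import *
im=robot.get_image('scene')[0]; print(pointer('scene',im,np.array([.5713,.1528])))
exec(open('rel.py').read())
a=robot.state()['orientation']; print("yaw",np.degrees(cw(R.from_rotvec(a).as_matrix()[:,1])), "grip",s["grasp_force"])
if len(sys.argv)>1: cv2.imwrite(sys.argv[1],cv2.resize(im[200:330,150:310],(640,520))[:,:,::-1])
E
python3 look.py pics/b.png
```

```text
(np.float64(163.92764016623408), np.float64(143.51111111111112))
3.8 [0.57093472 0.15267675 0.10876819] [ 0.089  0.259  1.888  0.002  0.994 -1.587] [-3.8  3.8  5.9] [ 0.694  0.513 -0.076] 0.05025348942632564
to go [-0.015 -0.001  0.031]
yaw -96.00456327256884 grip 62.33201265335083
```

View pics/b.png

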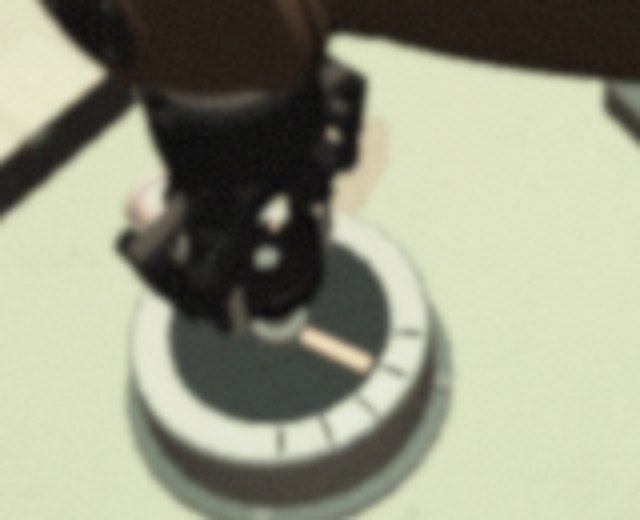

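The grip is good: the fingers hold the wheel and the pointer is visible at about (335,350). I'll take up the play in small turns.

{"name": "arm_command", "arguments": {"motion": [[[0,0,0,0.5,-1],[0,0,0,0.5,-1],[0,0,0,0,-1],[0,0,0,0,-1]]]}}

```text
clock: 4.13
position: [0.5709, 0.1527, 0.1088]
orientation: [-0.007, 3.142, 0.002]
force: [-2.9, 3.3, 5.5]
finger_gap: 0.0503
grasp_force: 62.4
```

```bash
sed -i 's/\.5713,\.1528/.5702,.15304/' look.py; python3 look.py
```

```text
(np.float64(163.28213836094864), np.float64(141.68888888888893))
4.1833 [0.57091641 0.1526829  0.10875811] [ 0.089  0.259  1.888  0.002  0.994 -1.487] [-4.2  2.6  5.5] [ 0.637  0.506 -0.015] 0.050356837736805674
to go [-0.015  0.001  0.03 ]
yaw -90.27540509524762 grip 62.35713243484497
```

{"name": "arm_command", "arguments": {"motion": [[[0,0,0,0.5,-1],[0,0,0,0.5,-1],[0,0,0,0,-1],[0,0,0,0,-1]]]}}

```text
clock: 4.52
position: [0.5709, 0.1527, 0.1087]
orientation: [0.15, 3.138, 0.002]
force: [-2.5, 3.0, 5.9]
finger_gap: 0.05
grasp_force: 62.4
```

```bash
python3 look.py
```

```text
(np.float64(163.27087785204958), np.float64(142.11111111111114))
4.5667 [0.57091777 0.15271363 0.10874945] [ 0.089  0.259  1.888  0.002  0.994 -1.387] [-3.6  3.2  5.8] [ 0.733  0.546 -0.022] 0.05012618001378925
to go [-0.015  0.001  0.03 ]
yaw -84.54811768119568 grip 62.39221215248108
```

{"name": "arm_command", "arguments": {"motion": [[[0,0,0,0.5,-1],[0,0,0,0.5,-1],[0,0,0,0,-1],[0,0,0,0,-1]]]}}

```text
clock: 4.9
position: [0.5709, 0.1527, 0.1087]
orientation: [-0.306, -3.127, -0.003]
force: [-3.4, 2.3, 5.4]
finger_gap: 0.05
grasp_force: 62.6
```

```bash
python3 look.py
```

```text
(np.float64(165.47534082318901), np.float64(141.2))
4.95 [0.57093776 0.15270763 0.10874608] [ 0.089  0.259  1.888  0.002  0.994 -1.287] [-2.3  2.6  5.1] [ 0.67   0.485 -0.024] 0.05006405037213652
to go [-0.014  0.002  0.03 ]
yaw -78.81639816925107 grip 62.597397565841675
```

The pointer began moving and is +2.2° from its start. About 0.66 rad remains, so I'll do 0.5 rad first and then check.

{"name": "arm_command", "arguments": {"motion": [[[0,0,0,0.6,-1],[0,0,0,0.6,-1],[0,0,0,0.6,-1],[0,0,0,0.6,-1],[0,0,0,0.6,-1]]]}}

```text
clock: 5.37
position: [0.571, 0.1527, 0.1088]
orientation: [0.773, 3.045, 0.002]
force: [-2.6, 3.7, 5.9]
finger_gap: 0.0501
grasp_force: 62.6
```

{"name": "arm_command", "arguments": {"motion": [[[0,0,0,0.7,-1],[0,0,0,0.7,-1],[0,0,0,0.6,-1],[0,0,0,0,-1],[0,0,0,0,-1]]]}}

```text
clock: 5.78
position: [0.571, 0.1528, 0.1088]
orientation: [-1.07, -2.954, -0.003]
force: [-2.4, 3.9, 4.8]
finger_gap: 0.0502
grasp_force: 62.6
```

```bash
python3 look.py pics/c.png
```

```text
(np.float64(195.0655659502293), np.float64(142.8))
5.8333 [0.5710045  0.15278668 0.10877864] [ 0.089  0.259  1.888  0.002  0.993 -0.788] [-3.4  3.7  5.3] [ 0.673  0.398 -0.018] 0.04995731515779693
to go [-0.011  0.005  0.031]
yaw -50.17663043250122 grip 62.61841893196106
```

View pics/c.png

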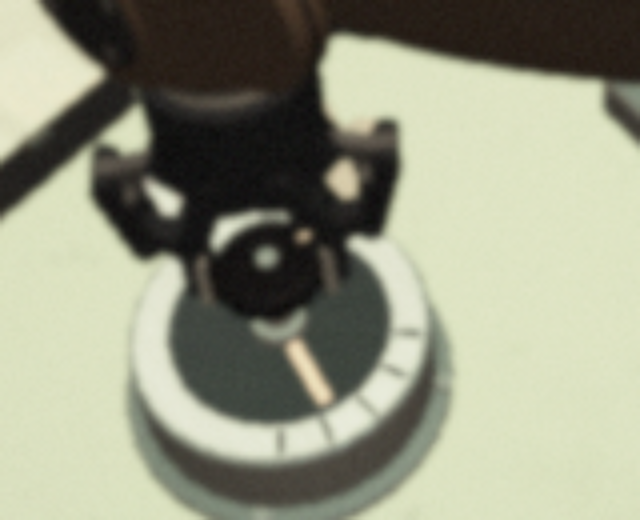

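The pointer now sits just before the fourth mark, at about (310,375) in the crop, with roughly 8 to 9° left. I'll stop slightly short, let go, and check in both views.

{"name": "arm_command", "arguments": {"motion": [[[0,0,0,0.5,-1],[0,0,0,0.5,-1],[0,0,0,0.4,-1],[0,0,0,0,-1],[0,0,0,0,-1]]]}}

```text
clock: 6.25
position: [0.571, 0.1528, 0.1088]
orientation: [-1.274, -2.871, -0.003]
force: [-3.1, 3.2, 4.7]
finger_gap: 0.0503
grasp_force: 62.6
```

```bash
python3 look.py
```

```text
(np.float64(203.25102973866893), np.float64(144.4333333333333))
6.3 [0.57101837 0.15281883 0.10877942] [ 0.089  0.259  1.888  0.002  0.993 -0.648] [-3.1  3.6  5.5] [ 0.693  0.377 -0.01 ] 0.04983187745921559
to go [-0.011  0.005  0.031]
yaw -42.155848996786354 grip 62.617549896240234
```

{"name": "arm_command", "arguments": {"motion": [[[0,0,0,0,1],[0,0,0,0,1],[0,0,0,0,1],[0,0,0,0,1],[0,0,0,0,1]]]}}

```text
clock: 6.72
position: [0.5709, 0.1516, 0.1076]
orientation: [1.274, 2.872, -0.001]
force: [0.1, -0.3, 0.4]
finger_gap: 0.0857
grasp_force: 0.0
```

{"name": "arm_command", "arguments": {"motion": [[[0,0,-0.5,0,1],[0,0,-1,0,1],[0,0,-1,0,1],[0,0,-1,0,1],[0,0,-1,0,1]]]}}

```text
clock: 7.13
position: [0.5709, 0.1518, 0.2225]
orientation: [1.273, 2.871, 0.0]
force: [0.1, 0.6, -0.4]
finger_gap: 0.0856
grasp_force: 0.0
```

```bash
python3 look.py
```

```text
(np.float64(203.17139055711775), np.float64(144.54444444444445))
7.1833 [0.57386458 0.15214645 0.22916395] [ 0.088  0.122  1.808 -0.     1.2   -0.648] [ 1.9 -0.4  2.8] [-0.011 -0.074  0.006] 0.0855323740709959
to go [ 0.119 -0.104  4.845]
yaw -42.176945461010476 grip 0.0
```

The scene view reads +39.9°. I'll back the arm away to check this in the top view.

{"name": "arm_command", "arguments": {"motion": [[[1,0,0,0,1],[1,0,0,0,1],[1,0,0,0,1],[1,0,0,0,1],[1,0,0,0,1]]]}}

```text
clock: 7.6
position: [0.4863, 0.2452, 0.2211]
orientation: [1.274, 2.871, 0.001]
force: [0.5, -0.3, -0.3]
finger_gap: 0.0852
grasp_force: 0.0
```

{"name": "arm_command", "arguments": {"motion": [[[1,0,0,0,1],[1,0,0,0,1],[1,0,0,0,1],[1,0,0,0,1],[1,0,0,0,1]]]}}

```text
clock: 8.02
position: [0.4023, 0.338, 0.2211]
orientation: [1.273, 2.871, 0.001]
force: [-0.3, 0.7, 0.6]
finger_gap: 0.0854
grasp_force: 0.0
```

Run:
```python
from h import *
def line(n,im,c): # white line pixels -> plane -> fitted direction and centroid bearing
    a=np.radians(np.arange(150,225,.25)); rs=np.arange(.030,.051,.001)
    g=pol(n,im,c,.058,rs,a).astype(float).mean(-1); p=[]
    for r,row in zip(rs,g):
        w=np.clip(row-np.median(row)-.4*(row.max()-np.median(row)),0,None); t=(w*a).sum()/w.sum(); p.append([c[0]+r*np.cos(t),c[1]-r*np.sin(t)])
    p=np.array(p,np.float32); vx,vy,_,_=cv2.fitLine(p,cv2.DIST_HUBER,0,.01,.01).ravel()
    d=np.array([vx,vy])*(1 if vx<0 else -1); return np.degrees(cw(d))%360
for n,c in(("top",np.array([.5717,.1531])),("scene",np.array([.5702,.15304]))):
    a=np.load(n+"0.npz")["im"]; b=robot.get_image(n)[0]
    print(n,[pointer(n,i,c) for i in(a,b)],"line dir",line(n,a,c),line(n,b,c))
    if n=="top": cv2.imwrite("pics/d.png",cv2.resize(b[150:300,120:350],(690,450),interpolation=cv2.INTER_CUBIC)[:,:,::-1])
    for i in(a,b):
        A=np.radians(np.arange(-180,180,1)); g=pol(n,i,np.array([.5713,.1528]),.114,np.arange(.020,.025,.001),A).astype(float).mean(0).mean(-1); print("wheel mark",np.degrees(A[g.argmax()]))
```

```text
top [(np.float64(165.2082909225502), np.float64(98.57777777777778)), (np.float64(203.77214997048574), np.float64(98.04444444444444))] line dir 164.36183 203.49632
wheel mark 49.0
wheel mark 105.00000000000001
scene [(np.float64(163.2572817517435), np.float64(101.12222222222223)), (np.float64(276.23716381418086), np.float64(8.044444444444437))] line dir 164.41498 163.28165
wheel mark 52.0
wheel mark -119.0
```

View pics/d.png

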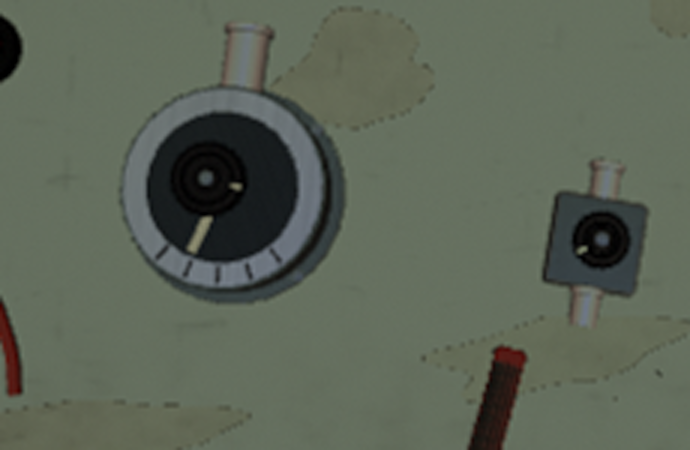

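Backing away, the top view shows the pointer line at about (200,234), just past the fourth mark, and the stop valve undisturbed. The estimates of pointer travel run from 38.6° to 39.9°, so it is at two divisions without overshoot. I'll hand it in.

```bash
python3 -c "
from workcell import robot
print(robot.sign_off())"
```

```text
the job is handed in; nothing more can be done
None
```

I took up the play and opened the damper two divisions: the pointer moved about 39° (readings 38.6° to 39.9°) against the 40° asked, without running past; the wheel is released, the stop valve was not touched, and the job is handed in at about 8 s.

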